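# Check a spring probe on the reference disc, then hold it square on the tilted coupon

## Robot

A 6-joint arm with a two-finger parallel gripper is mounted at the origin on a cart in front of the work surface, level with it; the furniture and walls round the work are solid. World frame = base frame: x ahead of the robot, y to its left, z up, the work surface at z = 0. Lengths are in m, angles in rad, forces in N, time in s.
With the tool pointing down it reaches from about 0.325 to 0.775 m from the base axis. Payload 9.3 kg.
Tool frame: the origin (TCP) lies at the very end of the fingers, on their centre line; the grasp point (between the pads) lies env.grip_depth behind it (env.grip_depth is the distance from the TCP to the grasp point, in m); z points along the fingers, y is the line along which they close (so a half turn about z gives the same grasp; the last joint's range is limited). The gripper opens to 85 mm and grips with 20 to 120 N. Pads are 22 mm wide; open, the fingers measure 114 mm over their backs; the gripper's body (76 mm by 85 mm) begins 54 mm behind the grasp point. The pads swing forward as they close: fully open they stand 13 mm farther back than shut.
Start: joints at [1.064, 0.259, 0.021, 1.334, 0, 1.418], TCP at [0.191, 0.516, 0.231] pointing down, gripper open.
Joint ranges: [-3.04, 3.04], [-0.91, 1.82], [-1.04, 1.36], [-1.92, 1.95], [-1.52, 1.45], [-3.14, 3.14]. Speed limits (rad/s): [2.22, 2.22, 2.79, 3.14, 3.14, 3.14].

## Interface

Orientations are given as a 3x3 rotation matrix whose columns are the frame's x, y, z axes.
In Python, from station import env gives the robot as it stands. Calls block until the motion is done:
- env.reach(position, orientation): joint-space move of the TCP to a pose.
- env.move_straight(position, rot=None, max_speed=0.15): straight line of the TCP; rot=None keeps the orientation; max_speed is the mean speed in m/s.
- env.set_joints(angles): joint-space move.
- env.set_gripper(opening): finger opening in m; the grip force is fixed at half the most; returns when the fingers have stopped.
- env.pause(seconds).
- env.ik(position, orientation): joint angles nearest the present ones, or None.
- env.capture(name): name is "scene" or "top" or "wrist"; returns the picture (480x640x3 uint8, blue, green, red); there is no depth.
- env.camera_params(name): a dict with "fx", "fy", "cx", "cy" (pixels), "extrinsics" (4x4, takes a point from camera to world coordinates); the wrist camera has in their place "T_tool_cam" (4x4, takes a point from camera to tool coordinates, whose origin is the TCP and whose axes are the flange's). Camera axes: x right, y up, looking along -z (the intrinsics and any distortion apply to the point x, -y, -z); pixel columns grow to the right and rows downward; lengths in m; the calibration is good to about 2 mm. A picture is of the moment at which its call begins: read the wrist's pose just before it. camera_params takes no time and is no camera call.
A pose or a line that the arm cannot do raises env.IKError and nothing moves.
- env.close_job(): hands the job in; it is judged then, once.
Trained networks look in the newest picture that a camera, given by its name, has taken for a name from the list of things; names that differ only in an ending like _2 or _b are one class to them, and where a whole thing is asked for, a point or a joint stands for the part that bears it (a point fixed in the world has none). Each returns a list of dicts, best first, with "p" (0 to 1); they miss things now and then, are a little off and sometimes report something else, mostly with a low value. They report only what shows in the picture. A call takes as long as a camera call. They do not tell look-alikes from the thing itself.
- env.search_frame(camera, name): "at" ([column, row] in pixels, amid what is visible of it).
- env.pinpoint(camera, name): "at" ([column, row] in pixels: a listed point, or the origin of a listed thing).
Readings, each from a call of its own:
- env.read_time(): time.
- env.read_joint_pos(): joint angles.
- env.read_qd(): joint speeds.
- env.read_joint_efforts(): joint torques, N m.
- env.read_ee_pos(): TCP position.
- env.read_eef_rot(): TCP orientation.
- env.read_ft_force(): force on the tool from outside, world axes, zero at the start.
- env.read_torque(): the same for the moment, N m.
- env.read_opening(): finger opening in m.
- env.read_finger_force(): force on a finger pad.
Only numpy, scipy, OpenCV 4.12 (cv2) and the standard library are available. Lean on these libraries where they do the work, as an engineer would, in place of code of your own. Each camera call takes 0.05 s, during which the arm holds its last target. There are 200 camera calls.

## Task

Lift the spring probe straight up out of its pot and check it first on the level reference disc: hold it upright with its tip inside the marked ring and the sprung plunger pushed about halfway in for about a second, then lift it off. Then hold it square to the tilted test coupon on the stand, tip inside the coupon's marked ring and the plunger again about halfway in, and finish there, still holding the probe in place. Never push the plunger all the way in, leave the stand's tilt as it is set and leave the other things on the bench alone.

Things in the scene. Friction and masses are not known exactly. Their poses are not given: they have to be found in the camera images.
- probe: round hand-held spring probe, upright in the pot. z axis: its axis, from tip to handle. Origin: on the axis, at the underside of its collar, which rests on the pot's rim. Collar 34 mm dia, z 0 to 6 mm; black handle 24 mm dia, z 6 to 70 mm, to be gripped, e.g. at z = 42; nose 16 mm dia down to z = -40; steel plunger with 8 mm ball tip down to z = -60. 120 g
- plunger (a joint): how far the probe's plunger is pushed into the nose, m: 0 = fully out, 0.012 = all the way in (bottomed), 0.006 = halfway. It slides along the probe's axis against a spring: 1.0 N at 0, 4.6 N halfway, 8.2 N at 0.012 (600 N/m).
- probe_tip (a point): the very end of the probe's ball tip, moves with the plunger: 60 mm below the probe's origin when the plunger is out.
- pot: upright aluminium pot, 48 mm dia, 76 mm high, fixed, with a bore about 23 mm wide and 67 mm deep from the top. Origin: centre of its underside. The probe's collar rests on the rim, its nose and plunger hang free in the bore (60 mm deep), so lift it straight up by more than 60 mm.
- ref_disc: level steel reference disc, 60 mm dia, 14 mm high, fixed to the bench. Origin: centre of its underside.
- ref_spot (a point): centre of the dark marked ring (inner radius 8 mm) in the middle of the reference disc's top, at that surface; z up.
- stand: grey tilting test stand, base 130 x 124 x 10 mm, fixed. Origin: centre of its underside; its x axis points from the hinge (55 mm on the -x side, 26 mm up, along y) towards the raised end.
- tilt (a joint): angle of the stand's plate to the level, rad: 0 = level, grows as the +x end rises. Clamped by friction (6 N m) at a different angle each time.
- test_spot (a point): centre of the dark marked ring (inner radius 8 mm) on the 70 x 56 mm steel coupon clamped on the stand's plate; on the coupon's surface, 70 mm up the slope from the hinge. z axis: the coupon's outward normal; x axis: up the slope. Two small clamps begin 23 mm either side of it (along y), up to 6.5 mm proud of the coupon
- housing_1: bystander: stepped aluminium housing, 45 mm dia, 31 mm high; origin at the centre of its underside.
- bushing_2: bystander: flanged bushing, 21 mm dia, 17 mm high; origin at the centre of its underside.
- grease_tin: bystander: round tin, 54 mm dia, 36 mm high; origin at the centre of its underside.
Things that resemble listed ones, but are neither listed nor needed, are in the scene too. What is shaped like the probe but orange is not meant.

How it is judged:
By the outcome, as a careful person would: the job done as asked, in the order asked, and still so for the second after the job is handed in, while the arm keeps its last pose, push and grip.
It also fails if it takes over 42 s, if anything falls off the work surface, if the arm or the gripper's body presses on something with over 40 N, if the wrist force passes 120 N, or if a joint passes its speed limit or range.

## Working session

There is one attempt and no reset: what is moved stays moved. The work goes in short steps, each a Python script; the robot and the scene stay as the last script left them, time stands still between calls to the robot, and variables do not carry over. Pictures are saved under pics/ and viewed, at most 11 in all, crops included, and the job is handed in when it is done.

```bash
ls; mkdir -p pics; cat > h.py <<'E'
import numpy as np, cv2
from station import env
def cam(n):
    p=env.camera_params(n)
    if 'extrinsics' in p: T=np.array(p['extrinsics'])
    else:
        W=np.eye(4);W[:3,:3]=env.read_eef_rot();W[:3,3]=env.read_ee_pos();T=W@np.array(p['T_tool_cam'])
    return p,T
def ray(p,T,px):
    K=np.array([[p['fx'],0,p['cx']],[0,p['fy'],p['cy']],[0,0,1]])
    d=np.array(p.get('distortion',p.get('dist',np.zeros(5))),float)
    u=cv2.undistortPoints(np.array([[px]],float),K,d)[0,0]
    v=T[:3,:3]@np.array([u[0],-u[1],-1]); return T[:3,3],v/np.linalg.norm(v)
def atz(p,T,px,z):
    o,v=ray(p,T,px); return o+v*(z-o[2])/v[2]
def tri(rays):
    A=sum(np.eye(3)-np.outer(v,v) for o,v in rays); b=sum((np.eye(3)-np.outer(v,v))@o for o,v in rays)
    x=np.linalg.solve(A,b); return x,[np.linalg.norm((np.eye(3)-np.outer(v,v))@(x-o))*1e3 for o,v in rays]
def proj(p,T,X):
    c=T[:3,:3].T@(np.asarray(X)-T[:3,3]); K=np.array([[p['fx'],0,p['cx']],[0,p['fy'],p['cy']],[0,0,1]])
    d=np.array(p.get('distortion',p.get('dist',np.zeros(5))),float)
    return cv2.projectPoints(np.array([[c[0],-c[1],-c[2]]]),np.zeros(3),np.zeros(3),K,d)[0][0,0]
E
python3 - <<'E'
from h import *
np.set_printoptions(precision=4,suppress=True)
print(env.grip_depth,env.read_time())
for c in ['scene','top','wrist']:
    p,T=cam(c); print(c,p)
    im=env.capture(c); cv2.imwrite(f'pics/{c}0.png',im)
    for n in ['probe','pot','ref_disc','ref_spot','stand','test_spot','probe_tip']:
        for m in ['pinpoint']:
            for r in getattr(env,m)(c,n)[:3]:
                if r['p']>.2: print(c,n,np.round(r['at'],1),round(r['p'],2), atz(p,T,r['at'],0.)[:2])
print(env.read_time())
E
```

```text
pics
0.0187 0.0
scene {'fx': 485.8799702061305, 'fy': 485.8799702061305, 'cx': 315.4575618309565, 'cy': 235.11961729447276, 'extrinsics': array([[ 0.7069,  0.3123, -0.6347,  0.039 ],
       [-0.707 ,  0.3373, -0.6215, -0.5221],
       [ 0.02  ,  0.8881,  0.4592,  0.4904],
       [ 0.    ,  0.    ,  0.    ,  1.    ]])}
scene probe [392.4 333.6] 0.97 [ 0.5659 -0.1819]
scene probe [325.6 211.4] 0.94 [0.8236 0.2136]
scene probe [308.9 259.5] 0.8 [0.632  0.0754]
scene pot [304.9 298.3] 0.96 [ 0.5325 -0.0164]
scene ref_disc [360.9 320.4] 0.92 [ 0.5556 -0.1253]
scene ref_spot [361.1 314.7] 0.85 [ 0.5678 -0.1154]
scene stand [251.  257.8] 0.89 [0.5518 0.1595]
scene stand [360.1 295.8] 0.35 [ 0.6091 -0.0782]
scene test_spot [258.7 225.6] 0.77 [0.6553 0.2626]
scene probe_tip [390.  366.7] 0.56 [ 0.5026 -0.2253]
scene probe_tip [257.  210.7] 0.41 [0.7038 0.3288]
scene probe_tip [327.8 239.4] 0.4 [0.7221 0.1092]
top {'fx': 505.991532207453, 'fy': 505.991532207453, 'cx': 311.16950352968655, 'cy': 236.66534564354603, 'extrinsics': array([[ 0.0076,  0.9877, -0.1562,  0.4345],
       [-0.9997,  0.00
[... 201 characters left out ...]
0.025 ]
top probe [300.3 188.3] 0.51 [0.747  0.1054]
top pot [352.  277.7] 0.73 [ 0.5273 -0.0208]
top ref_disc [395.8 264.8] 0.92 [ 0.5589 -0.1259]
top ref_spot [398.7 267.6] 0.79 [ 0.5522 -0.1327]
top ref_spot [342.4 220. ] 0.35 [0.6678 0.0018]
top stand [272.9 262.9] 0.76 [0.5619 0.1695]
top test_spot [273.6 256.4] 0.87 [0.5776 0.1681]
top test_spot [393.1 266.7] 0.71 [ 0.5542 -0.1193]
wrist {'fx': 392.46152164234087, 'fy': 392.46152164234087, 'cx': 315.1418041678138, 'cy': 235.80351758285326, 'T_tool_cam': array([[-0.0006,  0.9585,  0.285 ,  0.0719],
       [ 1.    ,  0.0006, -0.0001,  0.0011],
       [-0.0003,  0.285 , -0.9585, -0.1424],
       [ 0.    ,  0.    ,  0.    ,  1.    ]])}
1.2
```

View pics/scene0.png

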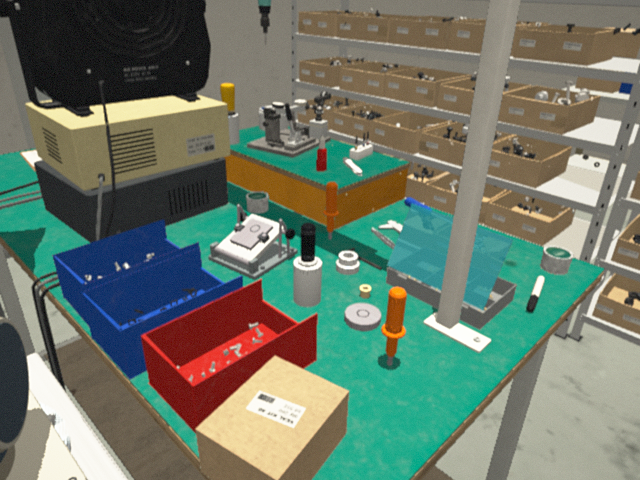

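View pics/top0.png

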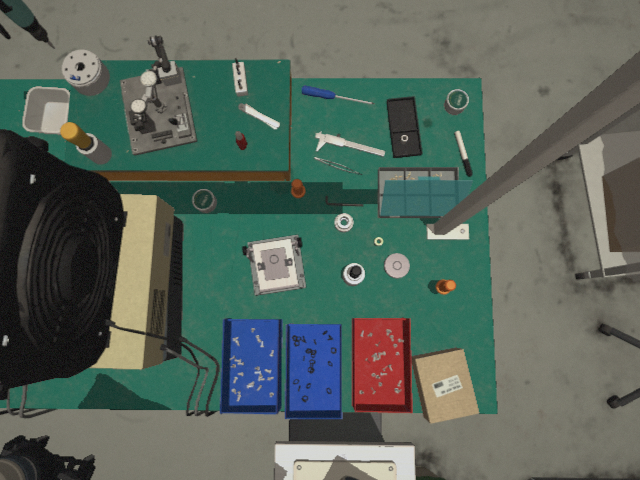

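The scene view shows the black probe in its pot at about (308,260), the disc at (361,315) and the stand at (255,240). The top view shows them at (353,272), (397,265) and (275,263). The orange probe shapes are decoys. Next I'll triangulate and take wrist views.

```bash
python3 - <<'E'
from h import *
np.set_printoptions(precision=4,suppress=True)
ps,Ts=cam('scene');pt,Tt=cam('top')
t=lambda a,b:print(*tri([ray(ps,Ts,a),ray(pt,Tt,b)]))
t([308.9,259.5],[353.7,271.6]);t([304.9,298.3],[352,277.7]);t([361.1,314.7],[398.7,267.6]);t([360.9,320.4],[395.8,264.8]);t([258.7,225.6],[273.6,256.4]);t([251,257.8],[272.9,262.9])
print(env.read_eef_rot())
def down(yaw):
    c,s=np.cos(yaw),np.sin(yaw); return np.array([[c,s,0],[s,-c,0],[0,0,-1.]])
for yaw in np.deg2rad([0,45,90,135,180,225,270,315]):
    print(round(np.rad2deg(yaw)),env.ik([.45,-.02,.30],down(yaw)),env.ik([.53,-.02,.12],down(yaw)))
E
```

```text
[ 0.5355 -0.0206  0.0792] [np.float64(0.8014720564891994), np.float64(0.8014720564892392)]
[ 0.5274 -0.0209  0.0046] [np.float64(0.533457326475736), np.float64(0.5334573264756411)]
[ 0.5501 -0.1297  0.0168] [np.float64(0.5667024585340181), np.float64(0.566702458534134)]
[ 0.558  -0.1251 -0.0012] [np.float64(1.3259150813538245), np.float64(1.3259150813536484)]
[0.5719 0.1603 0.0648] [np.float64(2.4136353263893366), np.float64(2.413635326389516)]
[ 0.5619  0.171  -0.0087] [np.float64(1.1232623677446372), np.float64(1.1232623677445182)]
[[-0.9381  0.3465 -0.    ]
 [ 0.3465  0.9381 -0.    ]
 [-0.     -0.     -1.    ]]
0 [-0.2311  0.0744 -0.0345  1.4619  0.      2.9105] [-0.196   0.2832 -0.2367  1.0508  0.      2.9456]
45 [-0.2311  0.0744 -0.0345  1.4619  0.      2.1251] [-0.196   0.2832 -0.2367  1.0508  0.      2.1602]
90 [-0.2311  0.0744 -0.0345  1.4619  0.      1.3397] [-0.196   0.2832 -0.2367  1.0508  0.      1.3748]
135 [-0.2311  0.0744 -0.0345  1.4619  0.      0.5543] [-0.196   0.2832 -0.2367  1.0508  0.      0.5894]
180 [-0.2311  0.0744 -0.0345  1.4619  0.     -0.2311] [-0.196   0.2832 -0.2367  1.0508  0.     -0.196 ]
225 [-0.2311  0.0744 -0.0345  1.4619  0.     -1.0165] [-0.196   0.2832 -0.2367  1.0508  0.     -0.9814]
270 [-0.2311  0.0744 -0.0345  1.4619  0.     -1.8019] [-0.196   0.2832 -0.2367  1.0508  0.     -1.7668]
315 [-0.2311  0.0744 -0.0345  1.4619  0.     -2.5873] [-0.196   0.2832 -0.2367  1.0508  0.     -2.5522]
```

```bash
cat >> h.py <<'E'
np.set_printoptions(precision=4,suppress=True)
def down(deg):
    yaw=np.deg2rad(deg); c,s=np.cos(yaw),np.sin(yaw); return np.array([[c,s,0],[s,-c,0],[0,0,-1.]])
def look(tag,names):
    T=cam('wrist')[1]; im=env.capture('wrist'); cv2.imwrite(f'pics/{tag}.png',im); np.save(f'pics/{tag}.npy',T); p=env.camera_params('wrist')
    out={}
    for n in names:
        out[n]=[(np.array(r['at']),r['p'],ray(p,T,r['at'])) for r in env.pinpoint('wrist',n)[:3] if r['p']>.15]
        print(tag,n,[(np.round(a,1),round(q,2)) for a,q,_ in out[n]])
    return out
E
python3 - <<'E'
from h import *
ps,Ts=cam('scene');pt,Tt=cam('top')
t=lambda a,b:print(*tri([ray(ps,Ts,a),ray(pt,Tt,b)]))
t([222,98],[172,197]); t([108,130],[160,368])
R=env.read_eef_rot()
q0=env.read_joint_pos()
qa=env.ik([.12,.325,.30],R); qb=qa.copy(); qb[0]=np.arctan2(.15,.46); 
qc=env.ik([.47,.155,.28],down(180)); print(qa,qb,qc); 
qb[5]=qc[5]
env.set_joints(qa); print(env.read_time()); env.set_joints(qb); print(env.read_time())
env.set_joints(qc); print(env.read_time(),env.read_ee_pos())
look('s1',['stand','test_spot'])
print(env.read_time())
E
```

```text
[0.6496 0.3451 0.273 ] [np.float64(11.353443629368696), np.float64(11.353443629368648)]
[0.3599 0.3372 0.2605] [np.float64(23.23792544616947), np.float64(23.237925446169506)]
[ 0.9734 -0.108  -0.2124  1.4664 -0.      1.3272] [ 0.3152 -0.108  -0.2124  1.4664 -0.      1.3272] [0.1488 0.1536 0.0077 1.4249 0.     0.1488]
2.0667
3.1583
3.9083 [0.4696 0.1556 0.2797]
s1 stand [(array([321. , 266.6]), 0.64)]
s1 test_spot [(array([320.4, 295.8]), 0.66)]
4.0583
```

View s1.

View pics/s1.png

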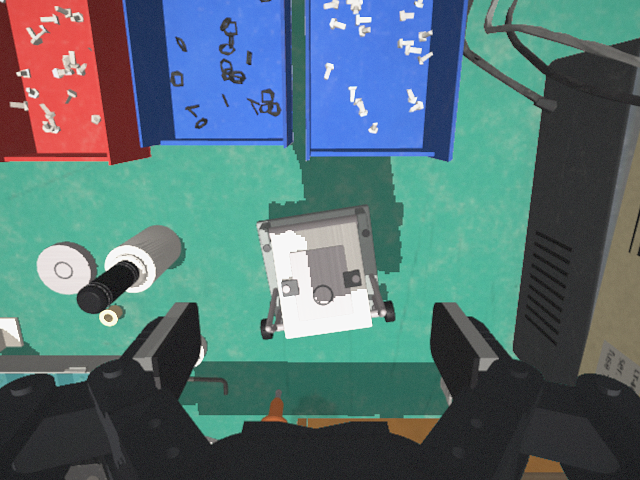

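The wrist view shows the coupon's ring at about (322,295). The hinge end is nearest the robot (row 215) and the raised end is away from it (row 335). The clamps are left and right of the ring. I'll take closer views of the stand, the pot and the disc.

```bash
python3 - <<'E'
from h import *
L={}
for tag,P,names in [('a1',[.47,.11,.20],['test_spot']),('a2',[.60,.21,.20],['test_spot']),
        ('p1',[.535,-.08,.23],['probe','pot','ref_spot','ref_disc']),('p2',[.46,-.03,.23],['probe','pot','ref_spot','ref_disc'])]:
    env.reach(P,down(180)); L[tag]=look(tag,names); print(env.read_time())
for a,b,ns in [('a1','a2',['test_spot']),('p1','p2',['probe','pot','ref_spot','ref_disc'])]:
    for n in ns:
        if L[a][n] and L[b][n]: print(n,*tri([L[a][n][0][2],L[b][n][0][2]]))
m=np.hstack([cv2.imread('pics/a1.png')[150:400,160:480],cv2.imread('pics/a2.png')[40:290,100:420]])
cv2.imwrite('pics/am.png',cv2.resize(m,(800,312)))
m=np.hstack([cv2.imread('pics/p1.png'),cv2.imread('pics/p2.png')])
cv2.imwrite('pics/pm.png',cv2.resize(m,(800,300)))
E
```

```text
a1 test_spot [(array([377.5, 334.1]), 0.68)]
4.6167
a2 test_spot [(array([250. , 172.7]), 0.63), (array([256.8, 158.7]), 0.31)]
5.4167
p1 probe [(array([388.5, 212.3]), 0.69), (array([140.8, 179.8]), 0.57)]
p1 pot [(array([377.1, 196.8]), 0.57), (array([268.1, 222.3]), 0.26)]
p1 ref_spot [(array([269.3, 225.7]), 0.58)]
p1 ref_disc [(array([270.2, 219.6]), 0.73), (array([603.3, 246.5]), 0.16)]
6.8083
p2 probe [(array([ 89.5, 265. ]), 0.73), (array([325.3, 301. ]), 0.58), (array([528.3, 326.3]), 0.17)]
p2 pot [(array([322.5, 270.1]), 0.59)]
p2 ref_spot [(array([221. , 296.2]), 0.85)]
p2 ref_disc [(array([222. , 292.5]), 0.83)]
7.5083
test_spot [0.5663 0.1633 0.0583] [np.float64(1.4542742947596867), np.float64(1.4542742947597054)]
probe [ 0.4485 -0.072   0.3009] [np.float64(31.513166338521906), np.float64(31.513166338521927)]
pot [ 0.5339 -0.0204  0.0059] [np.float64(0.6720376049584229), np.float64(0.6720376049584446)]
ref_spot [ 0.5613 -0.1232  0.0087] [np.float64(0.8336057898517999), np.float64(0.8336057898518465)]
ref_disc [ 0.5542 -0.121   0.0143] [np.float64(0.20095101428135592), np.float64(0.20095101428121534)]
```

View pics/am.png

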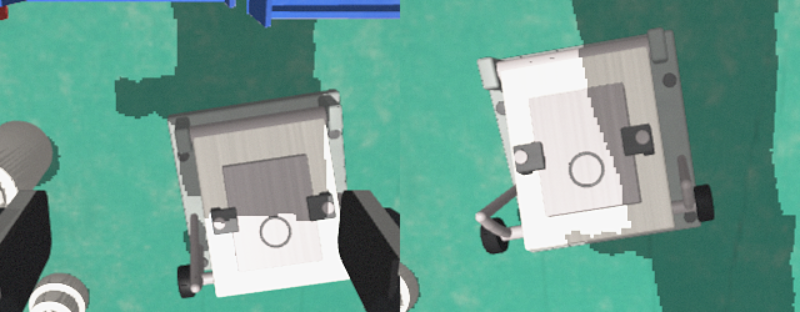

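View pics/pm.png

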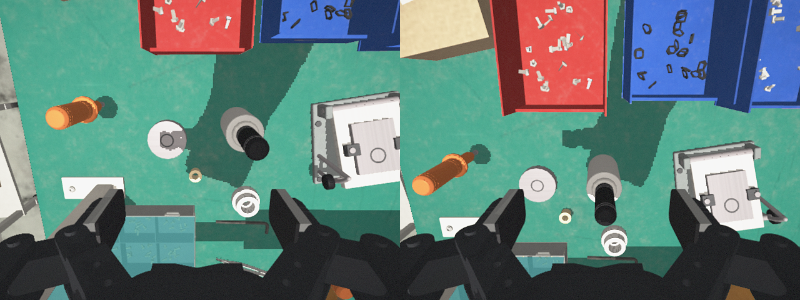

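The wrist views show the coupon's rectangle and ring clearly: ring at mosaic (275,232) and (586,170), corners readable in both. The probe handle's top is at about px (412,243) in p1 and (328,342) in p2. The disc ring is at (269,226) and (220,296). Next I'll fit the coupon pose and triangulate the rest.

```bash
python3 - <<'E'
from h import *
from scipy.optimize import least_squares
from scipy.spatial.transform import Rotation as Ro
p=env.camera_params('wrist'); T={k:np.load(f'pics/{k}.npy') for k in ['s1','a1','a2','p1','p2']}
f1=lambda x,y:np.array([x/1.25+160,y/1.25+150]); f2=lambda x,y:np.array([(x-400)/1.25+100,y/1.25+40])
A=[f1(*q) for q in [(222,165),(307,153),(323,262),(241,272),(275,232)]]
B=[f2(*q) for q in [(529,98),(624,82),(640,203),(547,217),(586,170)]]
def sub(tag,pts):
    g=cv2.cvtColor(cv2.imread(f'pics/{tag}.png'),6); q=np.array(pts,np.float32)[:,None]
    r=cv2.cornerSubPix(g,q.copy(),(3,3),(-1,-1),(3,30,.01))[:,0]; print(tag,np.round(r-q[:,0],1).tolist()); return r
sub('a1',A[:4]);sub('a2',B[:4])
for a,b in zip(A,B): print('corner',*tri([ray(p,T['a1'],a),ray(p,T['a2'],b)]))
# local: x up slope, y left looking up slope (+y world), origin ring; corners hinge-right-in-img(+y)...
def model(v):
    R=Ro.from_rotvec(v[3:6]).as_matrix(); u=v[6]
    L=np.array([[u-35,-28,0],[u-35,28,0],[u+35,28,0],[u+35,-28,0],[0,0,0]])/1e3
    return v[:3]+L@R.T,R
def res(v):
    X,_=model(v); return np.concatenate([proj(p,T[t],x)-o for t,O in (('a1',A),('a2',B)) for x,o in zip(X,O)])
s=least_squares(res,[.566,.163,.06,0,-.3,.1,-10.],x_scale=[.01]*3+[.1]*3+[5])
X,R=model(s.x); print('fit',s.x[:3],s.x[6]); print(R); print('tilt',np.rad2deg(np.arccos(R[2,2])),'rms px',np.sqrt(np.mean(s.fun**2)),np.round(s.fun,1))
print('s1 ring reproj',proj(p,T['s1'],s.x[:3]),'seen 322,295')
h=s.x[:3]-.07*R[:,0]; print('70mm downslope height (expect .026+offset)',h)
np.savez('coupon.npz',t=s.x[:3],R=R)
print('probe org',*tri([ray(p,T['p1'],[388.5,212.3]),ray(p,T['p2'],[325.3,301])]))
print('handle top',*tri([ray(p,T['p1'],[412,243]),ray(p,T['p2'],[328,342])]))
for t,a in (('p1',[269.3,225.7]),('p2',[221,296.2])): print('ref',atz(p,T[t],a,.014))
E
```

```text
a1 [[-0.30000001192092896, 0.4000000059604645], [-1.5, 0.20000000298023224], [-0.6000000238418579, -2.200000047683716], [0.0, 0.0]]
a2 [[-0.699999988079071, 0.20000000298023224], [-1.7000000476837158, -0.30000001192092896], [1.0, -0.800000011920929], [0.6000000238418579, -0.0]]
corner [0.5279 0.1297 0.043 ] [np.float64(0.12288935714787802), np.float64(0.12288935714785686)]
corner [0.519  0.1854 0.0436] [np.float64(0.036755156651263256), np.float64(0.036755156651235577)]
corner [0.5855 0.1949 0.0672] [np.float64(0.07656394174485372), np.float64(0.07656394174496259)]
corner [0.5934 0.1416 0.067 ] [np.float64(0.416319684461442), np.float64(0.4163196844616731)]
corner [0.5675 0.1639 0.0605] [np.float64(0.03613989709009727), np.float64(0.03613989709000191)]
fit [0.5678 0.1645 0.0593] -12.048472951844834
[[ 0.9394 -0.1624 -0.3021]
 [ 0.1457  0.9863 -0.0772]
 [ 0.3105  0.0285  0.9502]]
tilt 18.166294733238892 rms px 0.7629713994264673 [ 0.3  0.9  0.3  0.9  0.8 -0.7 -2.2 -0.1  0.4 -0.4  0.2  0.3 -0.6 -0.
  0.6 -0.8 -1.  -0.1  1.1  0.1]
s1 ring reproj [323.0071 294.768 ] seen 322,295
70mm downslope height (expect .026+offset) [0.502  0.1543 0.0376]
probe org [ 0.5341 -0.0205  0.073 ] [np.float64(0.7997788119107642), np.float64(0.7997788119108502)]
handle top [ 0.5389 -0.0179  0.1316] [np.float64(1.9588203318950461), np.float64(1.9588203318950406)]
ref [ 0.5604 -0.1219  0.014 ]
ref [ 0.5583 -0.1225  0.014 ]
```

```bash
python3 - <<'E'
from h import *
P=np.array([.5350,-.0205])
env.reach([*P,.205],down(180)); p=env.camera_params('wrist')
L=look('g1',['probe','pot','ref_spot'])
print([atz(p,np.load('pics/g1.npy'),a,.076)[:2] for a,_,_ in L['probe']],[atz(p,np.load('pics/g1.npy'),a,.0)[:2] for a,_,_ in L['pot']],[atz(p,np.load('pics/g1.npy'),a,.014)[:2] for a,_,_ in L['ref_spot']])
print(env.read_time(),env.read_ft_force())
cv2.imwrite('pics/g1c.png',cv2.imread('pics/g1.png')[100:400,130:510])
E
```

```text
g1 probe [(array([313.4, 221.1]), 0.9), (array([ 41.3, 178.1]), 0.75)]
g1 pot [(array([315.4, 200.6]), 0.74)]
g1 ref_spot [(array([198.4, 230. ]), 0.73)]
[array([ 0.5331, -0.0209]), array([ 0.5025, -0.2079])] [array([ 0.5335, -0.0194])] [array([ 0.5569, -0.1222])]
8.125 [ 0.1588 -0.0714  0.4899]
```

View pics/g1c.png

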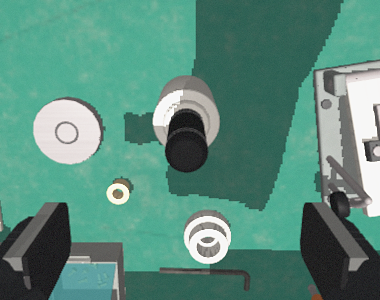

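The close view shows the probe handle centred between the fingers at px (316,254), and the disc ring at px (196,232). I'll use these to grasp and lift, then look again.

```bash
python3 - <<'E'
from h import *
p=env.camera_params('wrist');T=np.load('pics/g1.npy')
print('top',atz(p,T,[316,254],.146),'rim',atz(p,T,[316,218],.078),'ring',atz(p,T,[196,232],.014))
P=np.array([.5338,-.0205])
env.move_straight([*P,.0993],down(180)); print(env.read_time(),env.read_ee_pos(),env.read_ft_force())
env.set_gripper(0.0); print(env.read_time(),env.read_opening(),env.read_finger_force(),env.read_ft_force(),env.read_ee_pos())
if .018<env.read_opening()<.03:
    env.move_straight([*P,.180],max_speed=.12)
    print(env.read_time(),env.read_opening(),env.read_ft_force(),env.read_torque(),env.read_ee_pos())
    L=look('l1',['probe','probe_tip','ref_spot'])
    cv2.imwrite('pics/l1c.png',cv2.imread('pics/l1.png')[80:440,130:510])
E
```

```text
top [ 0.5336 -0.0193  0.146 ] rim [ 0.5304 -0.0191  0.078 ] ring [ 0.5587 -0.1244  0.014 ]
8.9833 [ 0.5342 -0.0206  0.1002] [ 0.3458 -0.4023 -0.8032]
9.575 0.022771783251567368 58.452706933021545 [-0.8111  0.476   4.4328] [ 0.534  -0.0204  0.0996]
10.4 0.0226387907225986 [-0.49   -0.2027 -1.9056] [0.038  0.0513 0.0554] [ 0.5334 -0.0204  0.1792]
l1 probe [(array([ 18.5, 189.4]), 0.93), (array([315.8, 281.3]), 0.66)]
l1 probe_tip [(array([314.7, 244. ]), 0.62), (array([ 72.5, 179.3]), 0.52)]
l1 ref_spot [(array([188.2, 242.1]), 0.56), (array([315.9, 206.7]), 0.5)]
```

View pics/l1c.png

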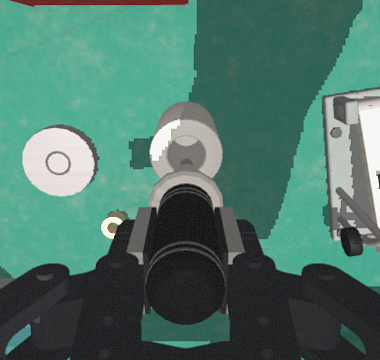

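```bash
python3 - <<'E'
from h import *
p=env.camera_params('wrist');T=np.load('pics/l1.npy'); e=env.read_ee_pos()
tip=atz(p,T,[314.7,244],e[2]-.0833); org=atz(p,T,[315.8,281.3],e[2]-.0233); ring=atz(p,T,[188,242.7],.014)
print('tcp',e,'tip-tcp',(tip-e)*1e3,'org-tcp',(org-e)*1e3,'ring',ring)
ps,Ts=cam('scene'); env.capture('scene')
for n in ['probe','probe_tip']: print(n,[(np.round(r['at'],1),round(r['p'],2)) for r in env.pinpoint('scene',n)])
print(proj(ps,Ts,e-[0,0,.0233]),proj(ps,Ts,e-[0,0,.0833]))
E
```

```text
tcp [ 0.5335 -0.0204  0.1792] tip-tcp [  0.5482   0.622  -83.3   ] org-tcp [ -0.7377   1.1574 -23.3   ] ring [ 0.559 -0.124  0.014]
probe [(array([309.2, 220.5]), 0.82)]
probe_tip [(array([328.7, 238.8]), 0.39), (array([303.5, 251.7]), 0.38)]
[308.0627 218.5451] [307.5918 251.2012]
```

```bash
cat >> h.py <<'E'
def ft(n=6):
    v=[]
    for _ in range(n): env.pause(.02); v.append(env.read_ft_force())
    return np.mean(v,0),np.std(v,0)
E
python3 - <<'E'
from h import *
env.reach([.5583,-.124,.118],down(180)); env.pause(.1)
print(env.read_time(),env.read_ee_pos(),ft())
L=look('d1',['probe_tip','ref_spot']); p=env.camera_params('wrist'); T=np.load('pics/d1.npy'); e=env.read_ee_pos()
for a,_,_ in L['ref_spot']: print(atz(p,T,a,.014))
for a,_,_ in L['probe_tip']: print(atz(p,T,a,e[2]-.0833)-e)
cv2.imwrite('pics/d1c.png',cv2.resize(cv2.imread('pics/d1.png')[160:340,210:430],None,fx=2.5,fy=2.5))
print(env.read_time())
E
```

```text
11.4083 [ 0.5584 -0.1236  0.1185] (array([-0.0061,  0.5883, -1.249 ]), array([0.3705, 0.2264, 0.786 ]))
d1 probe_tip [(array([599.5, 425.4]), 0.61), (array([164.9, 150.3]), 0.55), (array([314.1, 241.6]), 0.48)]
d1 ref_spot [(array([313.8, 232.2]), 0.66)]
[ 0.5582 -0.1233  0.014 ]
[ 0.1345  0.2005 -0.0833]
[-0.0544 -0.0838 -0.0833]
[-0.0005  0.0003 -0.0833]
11.6583
```

View pics/d1c.png

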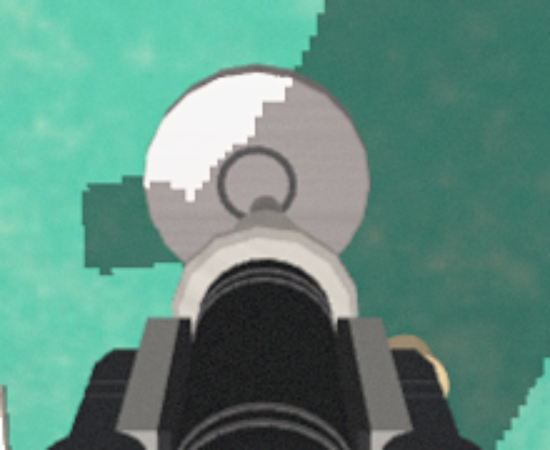

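The close view shows the tip at px (315,242) just above the ring centre at px (313,234), which matches the estimate. I'll descend with force checks.

```bash
python3 - <<'E'
from h import *
X=[.5586,-.1245]
b=ft(10)[0][2]; print('base',b)
for z in [.100,.0965,.0940,.0922]:
    env.move_straight([*X,z],max_speed=.05); env.pause(.08)
    m,s=ft(12); e=env.read_ee_pos(); print(round(env.read_time(),2),z,e,'dF',m[2]-b,s[2]/3.5)
    if m[2]-b>4.4: break
E
```

```text
base -1.2080188679628976
12.62 0.1 [ 0.5587 -0.1245  0.1002] dF 0.03861130652805422 0.10311638666819503
13.15 0.0965 [ 0.5588 -0.1246  0.0967] dF 1.5278117640500264 0.15076915646074052
13.68 0.094 [ 0.5587 -0.1246  0.0941] dF 3.50340081287984 0.16129130486777185
14.22 0.0922 [ 0.5587 -0.1246  0.0923] dF 4.35150397293692 0.15904699164117647
```

```bash
python3 - <<'E'
from h import *
from scipy.optimize import least_squares
X=[.5586,-.1245]
env.move_straight([*X,.0917],max_speed=.05); t=env.read_time(); m,s=ft(30); env.pause(.6); print('hold',env.read_time()-t,m,env.read_ee_pos())
env.move_straight([*X,.20],max_speed=.12); print(env.read_time())
# constrained coupon fit
p=env.camera_params('wrist'); T={k:np.load(f'pics/{k}.npy') for k in ['a1','a2']}
f1=lambda x,y:np.array([x/1.25+160,y/1.25+150]); f2=lambda x,y:np.array([(x-400)/1.25+100,y/1.25+40])
A=[f1(*q) for q in [(222,165),(306,153),(322.5,261),(241,272),(275,232)]]
B=[f2(*q) for q in [(528.5,98),(623,82),(640.5,202.5),(547.5,217),(586,170)]]
def model(v):
    c,s,ct,st=np.cos(v[3]),np.sin(v[3]),np.cos(v[4]),np.sin(v[4])
    R=np.array([[c*ct,-s,-c*st],[s*ct,c,-s*st],[st,0,ct]]); u=v[5]
    L=np.array([[u-35,-28,0],[u-35,28,0],[u+35,28,0],[u+35,-28,0],[0,0,0]])/1e3
    return v[:3]+L@R.T,R
res=lambda v:np.concatenate([proj(p,T[t],x)-o for t,O in (('a1',A),('a2',B)) for x,o in zip(model(v)[0],O)])
s=least_squares(res,[.566,.163,.06,.15,.33,-12],x_scale=[.01]*3+[.1]*2+[5]); v=s.x
J=np.linalg.inv(s.jac.T@s.jac); print('fit',v,'yaw,tilt deg',np.rad2deg(v[3:5]),'sig tilt',np.rad2deg(np.sqrt(J[4,4])),'rms',np.sqrt(np.mean(s.fun**2)))
R=model(v)[1]; n=R[:,2]; Rt=np.column_stack([-R[:,0],R[:,1],-n]); np.savez('coupon.npz',t=v[:3],R=R,Rt=Rt)
print('hinge pt at 70 down',v[:3]-.07*R[:,0])
Q=v[:3]+n*.15; print(env.ik(Q,Rt),env.ik(v[:3]+n*.077,Rt))
env.reach(Q,Rt); print(env.read_time(),env.read_ee_pos())
look('c1',['test_spot','probe_tip'])
cv2.imwrite('pics/c1c.png',cv2.resize(cv2.imread('pics/c1.png')[60:340,150:490],(800,659))[:600])
E
```

```text
hold 1.1000000000000014 [ 1.4331 -0.9248  3.498 ] [ 0.5586 -0.1245  0.0917]
16.6167
fit [  0.568    0.1645   0.0588   0.1608   0.3094 -12.1705] yaw,tilt deg [ 9.2152 17.7255] sig tilt 1.5400078172889433 rms 0.7577869538347262
hinge pt at 70 down [0.5021 0.1538 0.0375]
[ 0.1338  0.0702 -0.3387  0.8526  0.0082 -0.0258] [ 0.1351  0.1579 -0.4261  0.6775  0.0078 -0.0246]
17.7167 [0.5235 0.1565 0.2017]
c1 test_spot [(array([315.9, 213.9]), 0.75)]
c1 probe_tip [(array([446. , 318.6]), 0.61), (array([316. , 242.1]), 0.58), (array([241.9, 301.3]), 0.57)]
```

View pics/c1c.png

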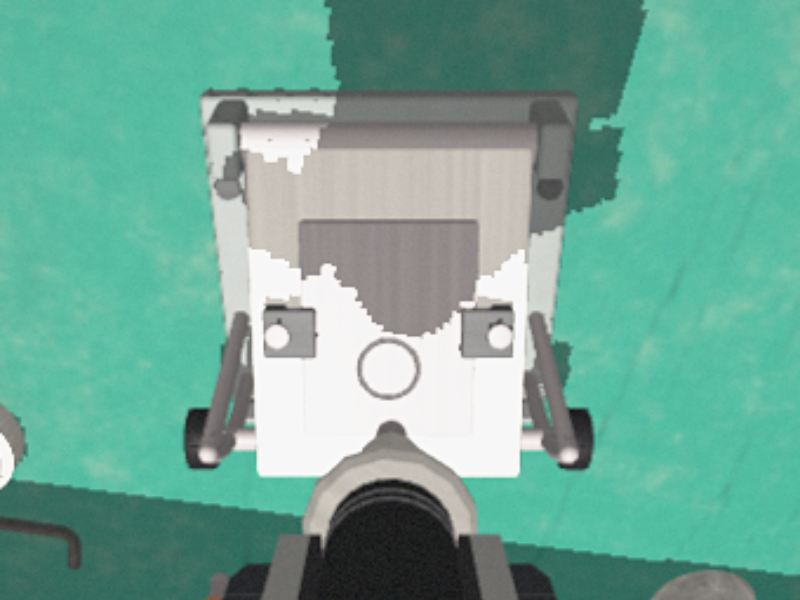

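The view down the tool axis shows the coupon nearly square-on: ring at crop (388,369), tip at crop (391,428), symmetric about the tip. I'll add this view's corners to the fit.

```bash
cat > fit.py <<'E'
from h import *
from scipy.optimize import least_squares
p=env.camera_params('wrist'); T={k:np.load(f'pics/{k}.npy') for k in ['a1','a2','c1']}
f=lambda x0,y0,k,c,r:lambda q:np.array([(q[0]-x0)/k+c,(q[1]-y0)/k+r])
O={'a1':list(map(f(0,0,1.25,160,150),[(222,165),(306,153),(322.5,261),(241,272),(275,232)])),
'a2':list(map(f(400,0,1.25,100,40),[(528.5,98),(623,82),(640.5,202.5),(547.5,217),(586,170)])),
'c1':list(map(f(0,0,800/340,150,60),[(299,219),(478,219),(474,434.5),(305,436),(388.5,369)]))}
PL=list(map(f(0,0,800/340,150,60),[(247,148),(532,148),(519,476),(257,476)]))
def model(v):
    c,s,ct,st=np.cos(v[3]),np.sin(v[3]),np.cos(v[4]),np.sin(v[4])
    R=np.array([[c*ct,-s,-c*st],[s*ct,c,-s*st],[st,0,ct]]); u=v[5]
    L=np.array([[u-35,-28,0],[u-35,28,0],[u+35,28,0],[u+35,-28,0],[0,0,0]])/1e3
    return v[:3]+L@R.T,R
def res(v,ks,pl):
    X,R=model(v); r=[proj(p,T[t],x)-o for t in ks for x,o in zip(X,O[t])]
    if pl:
        w,a,b=v[6:9]; r+=[proj(p,T['c1'],v[:3]+R@(np.array(q)/1e3))-o for q,o in zip([(a,-w,-4),(a,w,-4),(b,w,-4),(b,-w,-4)],PL)]
    return np.concatenate(r)
for ks,pl in [(['a1','a2'],0),(['c1'],0),(['a1','a2','c1'],0),(['a1','a2','c1'],1)]:
    s=least_squares(res,[.566,.163,.06,.15,.33,-12,45,-60,35],x_scale=[.01]*3+[.1]*2+[5]*4,args=(ks,pl)); v=s.x
    J=np.linalg.pinv(s.jac.T@s.jac); print(ks,pl,v[:3],v[5:],'yaw,tilt',np.rad2deg(v[3:5]),'sig',np.rad2deg(np.sqrt(J[4,4])),'rms',np.sqrt(np.mean(s.fun**2)))
R=model(v)[1]; n=R[:,2]; np.savez('coupon.npz',t=v[:3],R=R,Rt=np.column_stack([-R[:,0],R[:,1],-n]))
print('hinge-70',v[:3]-.07*R[:,0])
E
python3 fit.py
```

```text
['a1', 'a2'] 0 [0.568  0.1645 0.0588] [-12.1706  45.     -60.      35.    ] yaw,tilt [ 9.2152 17.7254] sig 1.5400086232348504 rms 0.7577869539673019
['c1'] 0 [0.5685 0.1645 0.059 ] [-12.7246  45.     -60.      35.    ] yaw,tilt [ 9.4012 20.622 ] sig 4.601106255430042 rms 0.14006494444495107
['a1', 'a2', 'c1'] 0 [0.568  0.1645 0.0591] [-12.3435  45.     -60.      35.    ] yaw,tilt [ 9.2894 18.205 ] sig 1.3508445777925495 rms 0.647397996306135
['a1', 'a2', 'c1'] 1 [0.568  0.1644 0.0592] [-12.3658  44.2458 -68.6698  38.5206] yaw,tilt [ 9.1626 18.5744] sig 1.2105769069077756 rms 0.6055647727195664
hinge-70 [0.5025 0.1539 0.0369]
```

The fits agree: tilt is about 18–20°, spot at (0.568, 0.1645, 0.059). One oblique view from the side should settle the tilt.

```bash
python3 - <<'E'
from h import *
a=np.deg2rad(25); z=np.array([0,np.sin(a),-np.cos(a)]); x=np.array([0,-np.cos(a),-np.sin(a)]); R=np.column_stack([x,np.cross(z,x),z])
P=[.555,.038,.236]; print(env.ik(P,R))
e=env.read_ee_pos()
env.move_straight(e+[0,0,.05],max_speed=.15)
env.reach(P,R); print(env.read_time()); look('o1',['test_spot'])
cp=np.load('coupon.npz'); p=env.camera_params('wrist'); print('pred',proj(p,np.load('pics/o1.npy'),cp['t']))
cv2.imwrite('pics/o1c.png',cv2.resize(cv2.imread('pics/o1.png')[100:310,190:470],None,fx=800/280,fy=800/280,interpolation=cv2.INTER_CUBIC))
E
```

```text
[-0.3041  0.3101  0.0337  1.4331  0.415  -1.9041]
19.9917
o1 test_spot [(array([301.1, 241.9]), 0.81)]
pred [302.3897 241.685 ]
```

View pics/o1c.png

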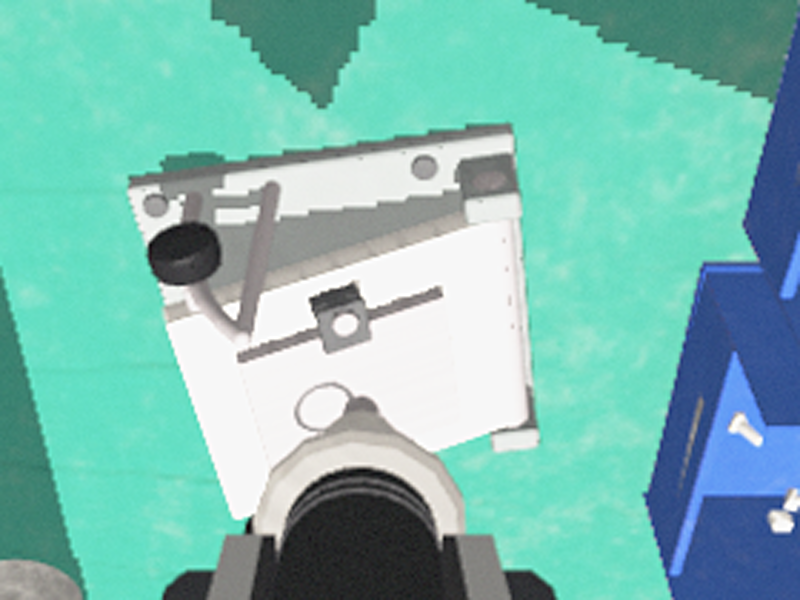

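The oblique view shows the coupon's near edge from crop (242,361) to (442,297) and its ring at (326,407). The tip is in front of it and well clear. I'll refit with these points.

```bash
sed -i "s/'a2','c1'\]}/'a2','c1','o1']}/; s/^PL=/O['o1']=list(map(f(0,0,800\/280,190,100),[(442,297),(242,361),(326,407)]))\nIX={'o1':[0,3,4]}\nPL=/; s/zip(X,O\[t\])/zip(X[IX.get(t,[0,1,2,3,4])],O[t])/; s/(\['a1','a2','c1'\],1)\]/(['a1','a2','c1'],1),(['a1','a2','c1','o1'],0),(['a1','a2','c1','o1'],1)]/" fit.py; echo "print(np.round(s.fun,1))">>fit.py; python3 fit.py
```

```text
['a1', 'a2'] 0 [0.568  0.1645 0.0588] [-12.1706  45.     -60.      35.    ] yaw,tilt [ 9.2152 17.7254] sig 1.5400086232348504 rms 0.7577869539673019
['c1'] 0 [0.5685 0.1645 0.059 ] [-12.7246  45.     -60.      35.    ] yaw,tilt [ 9.4012 20.622 ] sig 4.601106255430042 rms 0.14006494444495107
['a1', 'a2', 'c1'] 0 [0.568  0.1645 0.0591] [-12.3435  45.     -60.      35.    ] yaw,tilt [ 9.2894 18.205 ] sig 1.3508445777925495 rms 0.647397996306135
['a1', 'a2', 'c1'] 1 [0.568  0.1644 0.0592] [-12.3658  44.2458 -68.6698  38.5206] yaw,tilt [ 9.1626 18.5744] sig 1.2105769069077756 rms 0.6055647727195664
['a1', 'a2', 'c1', 'o1'] 0 [0.5677 0.1645 0.0594] [-12.1435  45.     -60.      35.    ] yaw,tilt [ 9.2062 18.1369] sig 1.0341639936615532 rms 0.7620895941835073
['a1', 'a2', 'c1', 'o1'] 1 [0.5677 0.1644 0.0595] [-12.1592  44.178  -68.4083  38.6624] yaw,tilt [ 9.1138 18.4489] sig 0.9677150731601131 rms 0.7100381007905492
hinge-70 [0.5021 0.1539 0.0373]
[-0.   0.9  0.5  0.4  1.1 -0.5 -2.1  0.2  0.4 -0.5 -0.1 -0.  -0.   0.
  0.3 -0.8 -1.8 -0.4  0.9 -0.   0.   0.1  0.6  0.1 -0.1  0.2 -0.2 -0.5
  0.3 -0.6  0.9 -1.  -1.6  1.  -1.3 -0.6 -0.5 -0.   0.3  0.   0.   0.
  0.9 -0. ]
```

```bash
python3 - <<'E'
from h import *
c=np.load('coupon.npz'); t,n,Rt=c['t'],c['R'][:,2],c['Rt']
env.reach(t+n*.16,Rt); print(env.read_time())
env.move_straight(t+n*.094,max_speed=.1); env.pause(.15)
b=ft(12)[0]@n; T=cam('wrist')[1]; L=look('e1',['test_spot','probe_tip']); p=env.camera_params('wrist')
print('pred spot',proj(p,T,t),'pred tip',proj(p,T,env.read_ee_pos()-n*.0833),'base',b,env.read_time())
prev=None
for d in [.0850,.0825,.0805,.0790,.0778,.0770,.0762,.0754]:
    env.move_straight(t+n*d,max_speed=.05); env.pause(.08)
    m,s=ft(10); F=m@n-b; e=env.read_ee_pos()-t; print(round(env.read_time(),2),d,'along',e@n,'lat',e-n*(e@n),'dF',F)
    if F>4.2: break
im=env.capture('wrist'); cv2.imwrite('pics/f1.png',cv2.resize(im[160:340,210:430],None,fx=2.5,fy=2.5))
E
```

```text
21.7417
e1 test_spot [(array([311.1, 238.5]), 0.83)]
e1 probe_tip [(array([316.5, 242.2]), 0.57), (array([234.7, 327.2]), 0.53)]
pred spot [314.0932 237.2416] pred tip [314.0348 242.5108] base -1.3254124447787097 23.05
23.63 0.085 along 0.08511918218625276 lat [0.0001 0.     0.    ] dF 1.5567094595852011
24.13 0.0825 along 0.08258458999063023 lat [0.0001 0.     0.    ] dF 3.0439823010317415
24.63 0.0805 along 0.08056045147927537 lat [0. 0. 0.] dF 4.125775084824046
25.13 0.079 along 0.07904759576087171 lat [0.0001 0.     0.    ] dF 5.144072113446917
```

View pics/f1.png

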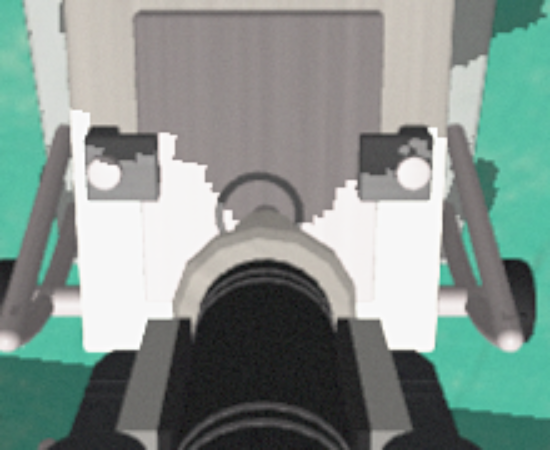

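The tip is inside the ring, about 1–2 mm off centre: ring centre at crop (260,213), ball at about (267,219). The force shows the plunger about 6.9 mm in. I'll back off about 0.9 mm to reach halfway and hand in.

```bash
python3 - <<'E'
from h import *
c=np.load('coupon.npz'); t,n=c['t'],c['R'][:,2]
env.move_straight(t+n*.0799,max_speed=.03); env.pause(.3)
m,s=ft(20); e=env.read_ee_pos()-t; print('along',e@n,'dF',m@n+1.325,env.read_opening(),env.read_time())
print(env.close_job())
E
```

```text
along 0.0798925842664053 dF 4.442880530691077 0.022673386360610465 26.0667
the job is handed in; nothing more can be done
None
```

I handed the job in at 26.1 s: the probe was held halfway in on the level disc for about 1.1 s, lifted off, and is now held square to the tilted coupon (fitted tilt about 18°, good to about 1°), tip 1–2 mm off the ring's centre and plunger about halfway in (4.4 N).

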